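# Load the mixing tube into the bench tube drive

## Robot

A 6-joint arm with a two-finger parallel gripper is mounted at the origin on the work surface. World frame = base frame: x ahead of the robot, y to its left, z up, the work surface at z = 0. Lengths are in mm, angles in rad, forces in N, time in s.
With the tool pointing down it reaches from about 400 to 925 mm from the base axis. Payload 12.5 kg.
Tool frame: the origin (TCP) lies midway between the tips of the shut fingers; the grasp point (between the pads) lies 19 mm behind it; y points along the fingers, x is the direction in which the jaws open and shut, and the axes are right-handed (so a half turn about y gives the same grasp; the last joint's range is limited). The gripper opens to 95 mm and grips with 3 to 60 N. Pads are 20 mm wide; open, the fingers measure 119 mm over their backs; the gripper's body (75 mm by 180 mm) begins 59 mm behind the grasp point.
Start: joints at [1.056, 0.491, 1.559, -0, 1.092, -0.106], TCP at [248.428, 573.524, 214.661] pointing down, gripper open.
Joint ranges: [-3.1, 3.1], [-0.84, 2.19], [0.05, 2.79], [-1.13, 4.28], [0.06, 2.93], [-2.69, 2.69]. Speed limits (rad/s): [2.22, 2.22, 2.79, 3.14, 3.14, 3.14].

## Interface

Orientations are given as [roll, pitch, yaw] about the fixed x, y, z axes, in that order (R = Rz(yaw) Ry(pitch) Rx(roll)).
In Python, from cell import env, vision, job gives the robot as it stands.
- The arm moves only by the shell command python3 -m crank 'ROWS' [OPENING]. ROWS is JSON, a list of rows, each a list of 6 numbers: the shift along the tool's x, y, z in mm, then the turn, a rotation vector about the tool's x, y, z in degrees. In form: [[x, y, z, rx, ry, rz], ...]. A call has 1 to 5 rows; each row is the pose to reach, as a shift and turn from the pose measured when the call began, along the tool's axes at that moment; what a row does not reach only later rows make up. A row lasts 1/10 s, in which the tool goes at most 50 mm and 8.59 degrees, less where a joint would pass 70% of its speed; a pose out of reach is approached as far as the arm can. A call with a gripper value outside its range is refused whole. OPENING is the opening, from 0 (shut) to 1 (fully open), set as the call begins (- or left out, the last holds). The fingers move at their own pace and stop on an object; the grip force is fixed at half the most. Time passes only in rows, so rows that repeat a pose let the fingers close. It gives the time, the measured TCP pose, the force and the opening at its end, in the units of the state.
- env.state(): the state, without advancing time (a new reading comes with each control period).
- vision.read_camera(name): name is "scene" or "side" or "wrist"; returns (picture, depth): 384x512x3 uint8, blue, green, red; 384x512 float32, mm along the optical axis (not along the pixel's ray), 0 where there is no reading.
- vision.calibration(name): a dict with "vertical_fov" (degrees; the focal length in pixels is half the picture's height over the tangent of half this angle, whatever the lens; pixels are square), "cx", "cy" (the principal point, pixels), "pose" (4x4, takes a point from camera to world coordinates). Camera axes: x right, y down, z forward; pixel columns grow to the right and rows downward; lengths in mm; the calibration is good to about 2 mm. A picture is of the moment at which its call begins: read the wrist's pose just before it. calibration takes no time and is no camera call; for the wrist camera it gives the pose at the moment of the call.
- job.job_done(): hands the job in, once; it reports no verdict.
The state is a dict: "t": time; "joints": joint angles; "qvel": joint speeds; "tau": joint torques, N m; "eef_pos": TCP position; "tcp_rot": TCP orientation; "ft_force": force on the tool from outside, world axes, zero at the start; "moment": the same for the moment, N m; "opening": opening from 0.0 (shut) to 1.0 (fully open).
Only numpy, scipy, OpenCV 4.12 (cv2) and the standard library are available. Lean on these libraries where they do the work, as an engineer would, in place of code of your own. Each camera call takes 0.05 s, during which the arm holds its last target.

## Task

Take the tall mixing tube with the wide ribbed cap from the rack and load it foot first, upright, into the well of the tube drive, pushing the sprung steel guard open with the tube. Its cross-shaped foot drops into the drive hub only at the right angle, so press lightly and turn the tube until you feel it drop, then press it fully home, let go and leave it there. Never force it, and leave the other tubes, the bottle and the beaker where they are.

Things in the scene. Friction and masses are not known exactly. Their poses are not given: they have to be found in the camera images.
- tube_cap (a point): Centre of the mixing tube's cap: grip here. The tube is loose, frosted, closed, 115 mm tall, 75 g, upright in one of the rack's holes. Ribbed grey round cap, 34 mm diameter, 22 mm high; this point is on the axis, 104 mm above the underside, 11 mm below the top. z points up the tube, x and y run along the arms of its foot.
- tube_mid (a point): Same tube and axes: point on its axis half-way up, 57.5 mm above its underside. From the bottom: round pilot, 3 mm high, tapering from 12 down to 9 mm across, which centres the foot in the hub; cross-shaped foot, 24 x 24 mm, arms 8 mm wide, 8 mm high; then the round barrel, 28 mm diameter, 82 mm long, its lowest 6 mm tapering down to a flat 24 mm shoulder.
- rack: White rack, fixed, 70 (x) x 196 (y) x 52 mm high, origin at the centre of its underside. Three square 31 mm holes in a row at y = -60, 0, +60 mm in its top plate (upper face 52 mm above the bench); the tubes stand on its floor, 6 mm above the bench. The mixing tube is in any one hole, plain tubes in the other two.
- drive: The tube drive: fixed white bench unit, flat top (deck) 100 mm above the bench, x -105 to +85 mm, y -65 to +65 mm, sloped control panel at the front (-x). Origin under the well's axis, at the bench; z up. Pressing hard on it with the foot not aligned to the hub, or turning on once the foot is in, soon gives too much force: over 35 N in all, of which the flap accounts for about 10.
- mouth (a point): Where the well's axis meets the deck, axes of the drive. The mouth is a rectangle, x -15 to +26 mm, y -15 to +15 mm, shut by the steel guard flap just below the deck. The well is vertical and guides the 28 mm barrel with 1.2 mm to spare at the sides and front, 0.8 mm all round below 46 mm. Fully home, tube_cap is 25 mm above this point, tube_mid 21.5 mm below it.
- hub_top (a point): On the well's axis, flat top of the drive hub, 68 mm below the deck, with a cross slot 9.6 mm wide and 20 mm deep for the foot. The stopped motor holds the hub fast; its angle differs every time (up to 45 degrees either way), is not measured and cannot be seen. Until aligned within about 4 degrees the foot rides on this face, 8 mm proud; then it drops in and the shoulder rests on it.
- guard (a joint): Angle of the guard flap, rad: 0 shut, 1.5 hanging down. Steel plate 29 mm wide, 37 mm long, swings down into the well. Spring torque 0.06 N m shut, 0.12 N m open: push the tube down with about 4 to 8 N. Its end then leans on the barrel (about 1.35 rad), pushes it to the front and grips it by friction: the tube does not sink by its own weight but must be pushed home.
- guard_hinge (a point): Middle of the guard flap's hinge at the rear of the mouth, 22 mm behind the well's axis and 3.5 mm below the deck; the hinge runs along the drive's y axis.
- plain_a_mid (a point): Middle (40 mm above its underside) of a plain tube in the rack, 80 mm high, barrel diameter 28 mm, with a black rubber stopper of 21 mm diameter and no cap. To be left alone.
- plain_b_mid (a point): Middle of the second plain tube in the rack, the same as the first. To be left alone.
- reagent_mid (a point): Middle (68 mm above the bench) of the loose amber bottle, 60 mm diameter, 135 mm high. To be left alone.
- beaker_mid (a point): Middle (45 mm above the bench) of the loose glass beaker, 70 mm diameter, 90 mm high. To be left alone.

How it is judged (in metres and radians):
On the way, in this order (a step that is already met when the one before it is completed fails the run):
1. the mixing tube is lifted clear of the rack (height (world z) of tube_cap above 0.17 m), for 0.1 s.
2. the tube stands in the well and holds the sprung guard open (value of joint guard above 1 rad and z of tube_mid in the frame of mouth below 0.025 m and horizontal distance between tube_mid and mouth below 0.006 m), for 0.1 s.
At the end, for the whole second after the job is handed in: The mixing tube stands upright (within 0.06 rad) and still in the well of the drive, fully home with its foot in the hub: its middle at least 19.5 mm below the deck (21.5 mm is fully home) and within 3 mm of the well's axis (z of tube_mid in the frame of mouth below -0.0195 m and horizontal distance between tube_mid and mouth below 0.003 m and angle between tube_mid's own z axis and vertical below 0.06 rad and linear speed of tube below 0.01 m/s); the robot touches nothing.
It fails at once if the mixing tube presses on the drive with more than 35 N in all (all contacts added up, about 10 N of it from the guard's spring) (contact force between tube and drive above 35 N).
It fails at once if a plain tube, the bottle or the beaker is moved more than 20 mm (distance of any of plain_a_mid, plain_b_mid, reagent_mid, beaker_mid from where it was at the start of the episode above 0.02 m).
It also fails if it takes over 72 s, if anything falls off the work surface, if the arm or the gripper's body presses on something with over 40 N, if the wrist force passes 120 N, or if a joint passes its speed limit or range.

## Working session

There is one attempt and no reset: what is moved stays moved. The work goes in short steps, Python scripts to look and compute and a shell command to move; the robot and the scene stay as the last step left them, time stands still between calls to the robot, and variables do not carry over. Pictures are saved under pics/ and viewed, and the job is handed in when it is done.

```bash
ls; mkdir -p pics; python3 - <<'E'
from cell import env, vision
import cv2,numpy as np
print(env.state())
for n in ["scene","side","wrist"]:
    c=vision.calibration(n); print(n,c)
    p,d=vision.read_camera(n); cv2.imwrite(f"pics/{n}0.png",p); np.savez(f"pics/{n}0.npz",p=p,d=d,pose=c["pose"],f=c["vertical_fov"],cx=c["cx"],cy=c["cy"])
E
```

```text
pics
{'t': 0.0, 'joints': array([ 1.05642410e+00,  4.91563474e-01,  1.55949555e+00, -2.37898909e-05,
        1.09170607e+00, -1.05591046e-01]), 'qvel': array([ 6.26553996e-04, -2.07283758e-03, -4.92761024e-04, -2.99837425e-04,
       -4.51543596e-06,  5.15991079e-04]), 'tau': array([-2.59646826e-03, -6.12635207e+01, -2.58168554e+01,  6.91555627e-02,
        4.83236276e-02, -9.24832989e-05]), 'eef_pos': array([248.27817052, 573.27706629, 214.04344779]), 'tcp_rot': array([-1.57069374e+00,  1.16813245e-03,  1.16202618e+00]), 'ft_force': array([0.58215117, 0.59468956, 0.40963604]), 'moment': array([ 0.01284099, -0.00374634,  0.00734914]), 'opening': 0.9961259559729367}
scene {'vertical_fov': 45.537906907629505, 'cx': 253.13595954499883, 'cy': 187.2882208260746, 'pose': array([[ 7.88292649e-01,  3.25519000e-01, -5.22141821e-01,
         1.21536901e+03],
       [ 6.15240270e-01, -4.05125313e-01,  6.76278707e-01,
        -9.00840060e+02],
       [ 8.60869977e-03, -8.54348208e-01, -5.19629704e-01,
         7.55066242e+02],
       [ 0.00000000e+00,  0.00000000e+00,  0.00000000e+00,
         1
[... 206 characters left out ...]
      [-2.91291354e-01,  4.60431551e-01, -8.38541671e-01,
         9.05184461e+02],
       [ 1.23590912e-03, -8.76372112e-01, -4.81633048e-01,
         6.58516038e+02],
       [ 0.00000000e+00,  0.00000000e+00,  0.00000000e+00,
         1.00000000e+00]])}
wrist {'vertical_fov': 63.700758566271595, 'cx': 253.12822189284307, 'cy': 187.90592878048324, 'pose': array([[ 3.97805629e-01,  8.91676552e-01,  2.16017609e-01,
         1.87537884e+02],
       [ 9.17469477e-01, -3.86451549e-01, -9.43660953e-02,
         6.00186434e+02],
       [-6.63694828e-04,  2.35728927e-01, -9.71818621e-01,
         3.83475099e+02],
       [ 0.00000000e+00,  0.00000000e+00,  0.00000000e+00,
         1.00000000e+00]])}
```

View pics/scene0.png

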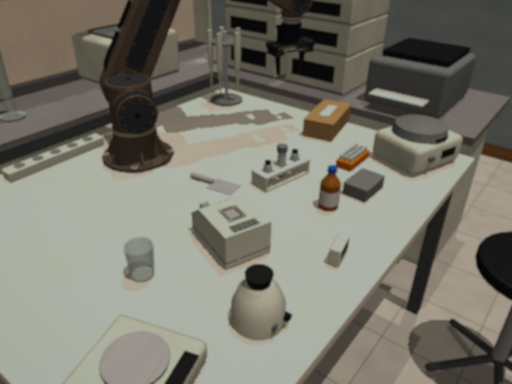

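View pics/side0.png

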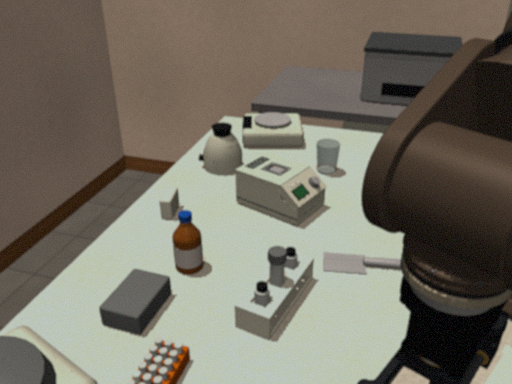

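View pics/wrist0.png

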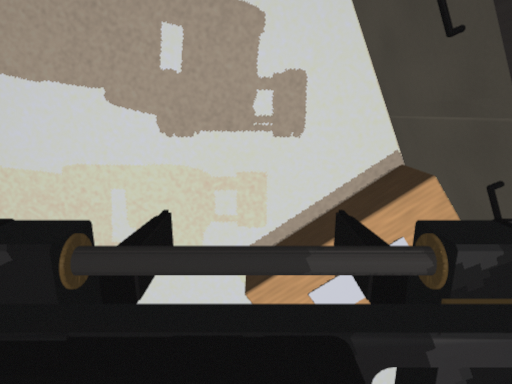

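```bash
cat > h.py <<'E'
import numpy as np,cv2
def load(n):
    z=np.load(f"pics/{n}.npz"); p,d,T=z['p'],z['d'],z['pose']
    f=192/np.tan(np.radians(z['f'])/2); v,u=np.mgrid[0:384,0:512]
    P=np.stack([(u-z['cx'])/f*d,(v-z['cy'])/f*d,d],-1)@T[:3,:3].T+T[:3,3]
    P[d==0]=np.nan
    return p,d,P,T,f,float(z['cx']),float(z['cy'])
def snap(name,tag):
    from cell import env,vision
    c=vision.calibration(name); p,d=vision.read_camera(name)
    cv2.imwrite(f"pics/{tag}.png",p); np.savez(f"pics/{tag}.npz",p=p,d=d,pose=c["pose"],f=c["vertical_fov"],cx=c["cx"],cy=c["cy"])
def ray(n,u,v,z):
    p,d,P,T,f,cx,cy=load(n); r=T[:3,:3]@np.array([(u-cx)/f,(v-cy)/f,1]); o=T[:3,3]
    return o+r*(z-o[2])/r[2]
E
python3 - <<'E'
from h import *
for n,boxes in [("scene0",dict(scene=(180,130,345,270))),("side0",dict(scene=(150,140,340,345)))]:
    p,d,P,*_=load(n)
    for k,(a,b,c,e) in boxes.items():
        im=cv2.resize(p[b:e,a:c],None,fx=4,fy=4,interpolation=cv2.INTER_CUBIC)
        s=min(1,800/im.shape[1],600/im.shape[0]); cv2.imwrite(f"pics/{n}z.png",cv2.resize(im,None,fx=s,fy=s)); print(n,s*4)
    # table level
    for u,v in ([(150,200),(300,290),(282,148),(282,158),(240,213),(205,212),(235,207)] if n=="scene0" else [(350,330),(100,280),(277,253),(277,262),(277,167),(260,185)]):
        print(n,u,v,np.nanmedian(P[v-1:v+2,u-1:u+2].reshape(-1,3),0).round(1))
E
```

```text
scene0 4
scene0 150 200 [ 255.8 -171.2   -0.5]
scene0 300 290 [ 8.239e+02 -2.108e+02 -8.000e-01]
scene0 282 148 [497.1 175.4 114.8]
scene0 282 158 [498.3 176.9  80.2]
scene0 240 213 [ 606.9 -166.7   99.3]
scene0 205 212 [ 534.2 -217.9   98.6]
scene0 235 207 [ 580.2 -155.5   99.4]
side0 2.926829268292683
side0 350 330 [338.4 223.3   0.5]
side0 100 280 [ 8.532e+02  2.327e+02 -1.000e-01]
side0 277 253 [485.9 195.8 120.7]
side0 277 262 [483.4 205.3 108.8]
side0 277 167 [ 590.9 -190.6   99. ]
side0 260 185 [ 612.5 -115.5   81.6]
```

```bash
echo
```

```text
(no output)
```

View pics/scene0z.png

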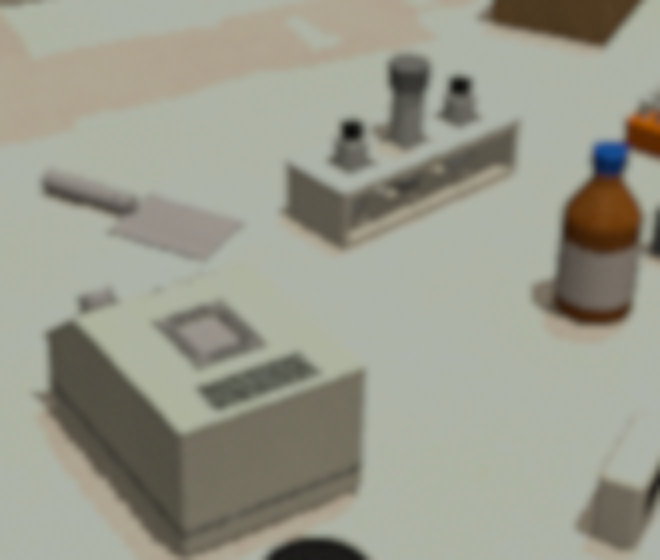

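View pics/side0z.png

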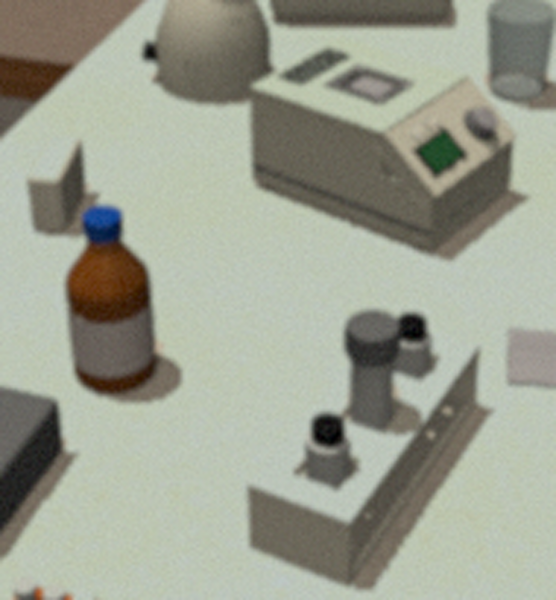

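```bash
python3 - <<'E'
from h import *
for n in ["scene0","side0"]:
    p,d,P,*_=load(n)
    X=P.reshape(-1,3)
    # rack top plate
    m=(abs(X[:,2]-52)<4)&(X[:,0]>380)&(X[:,0]<620)&(X[:,1]>50)&(X[:,1]<320)
    r=cv2.minAreaRect(X[m][:,:2].astype(np.float32)); print(n,"rack",m.sum(),r)
    m=(X[:,2]>94)&(X[:,2]<120)&(X[:,0]>440)&(X[:,0]<540)&(X[:,1]>130)&(X[:,1]<230)
    t=m&(X[:,2]>113); print("cap",m.sum(),X[m].mean(0),"top",t.sum(),X[t].mean(0),X[t].min(0),X[t].max(0))
    m=(abs(X[:,2]-100)<3)&(X[:,0]>440)&(X[:,0]<760)&(X[:,1]>-320)&(X[:,1]<-40)
    r=cv2.minAreaRect(X[m][:,:2].astype(np.float32)); print(n,"deck",m.sum(),r, cv2.boxPoints(r))
E
```

```text
scene0 rack 435 ((491.18841552734375, 184.53118896484375), (198.9432373046875, 75.38796997070312), 78.26004028320312)
cap 97 [494.20481954 179.73755985 111.18871276] top 47 [491.38478815 183.55188898 117.45644368] [474.80451572 168.38710179 113.30664485] [507.10132875 200.69680821 119.88425198]
scene0 deck 1570 ((601.6678466796875, -182.1474609375), (132.19664001464844, 146.484130859375), 70.13504028320312) [[ 510.3235  -219.42468]
 [ 648.0912  -269.20065]
 [ 693.0122  -144.87024]
 [ 555.2445   -95.09427]]
side0 rack 1698 ((488.0838928222656, 188.9542236328125), (200.74969482421875, 72.14453125), 78.69035339355469)
cap 206 [484.98596191 199.47742772 109.80126887] top 81 [486.19016773 197.04189342 117.24655185] [470.32133993 174.07348871 113.20203439] [504.24671112 208.07295457 119.91300659]
side0 deck 1372 ((596.2205200195312, -178.19320678710938), (138.3022918701172, 151.96099853515625), 70.53931427001953) [[ 501.54236  -218.08011 ]
 [ 644.8219   -268.70743 ]
 [ 690.8987   -138.3063  ]
 [ 547.61914   -87.678986]]
```

```bash
python3 -m crank '[[-50,-12,-75,0,8,0],[-100,-24,-150,0,16,0],[-150,-36,-225,0,24,0],[-200,-48,-300,0,32,0],[-258,-60,-374,0,40,0]]' 0.6; python3 -c "
from cell import env;print(env.state())"
```

```text
t: 0.65
eef_pos: [382.4, 362.8, 247.4]
tcp_rot: [-1.571, 0.001, 0.458]
ft_force: [-0.4, 0.2, 0.4]
opening: 0.644
{'t': 0.65, 'joints': array([ 6.34013637e-01,  3.17572589e-01,  1.75322764e+00, -4.28026077e-04,
        1.07162608e+00,  1.75799025e-01]), 'qvel': array([-0.93225972, -0.2488897 ,  0.19269234, -0.00251068,  0.05031119,
        0.46498611]), 'tau': array([  9.11274612, -48.60754251, -24.84734237,   0.13545713,
         0.07401719,  -0.73244322]), 'eef_pos': array([382.40547166, 362.84498867, 247.42285473]), 'tcp_rot': array([-1.57131197e+00,  7.55147954e-04,  4.58419469e-01]), 'ft_force': array([-0.36249785,  0.19966213,  0.41612787]), 'moment': array([-0.0300474 , -0.03304655, -0.00544124]), 'opening': 0.6439277322271973}
```

```bash
cat > go.py <<'E'
import sys,numpy as np
from cell import env
from scipy.spatial.transform import Rotation as R
s=env.state(); x,y,z,yaw=map(float,sys.argv[1:5])
Rn=R.from_euler('xyz',s['tcp_rot']); Rt=R.from_euler('xyz',[-np.pi/2,0,np.radians(yaw)])
print('t',s['t'],'shift',(Rn.inv().apply(np.array([x,y,z])-s['eef_pos'])).round(1),'rot',np.degrees((Rn.inv()*Rt).as_rotvec()).round(1),'F',s['ft_force'].round(1),'q',s['joints'].round(2),s['eef_pos'].round(1),s['tcp_rot'].round(4),s['opening'])
E
python3 go.py 488 188 270 -11.5
```

```text
t 0.65 shift [  17.3  -22.5 -203.5] rot [ 0.  37.8 -0. ] F [-0.4  0.2  0.4] q [ 0.63  0.32  1.75 -0.    1.07  0.18] [382.4 362.8 247.4] [-1.5713e+00  8.0000e-04  4.5840e-01] 0.6439277322271973
```

```bash
python3 -m crank '[[4,-5,-46,0,8,0],[8,-10,-92,0,16,0],[12,-15,-138,0,24,0],[15,-20,-180,0,32,0],[17,-22,-203,0,38,0]]';python3 -m crank '[[0,0,0,0,0,0],[0,0,0,0,0,0]]'; python3 go.py 488 188 270 -11.5; python3 -c "
from h import *
snap('wrist','w1')"
```

```text
t: 1.15
eef_pos: [488.7, 185.8, 269.8]
tcp_rot: [-1.572, -0.0, -0.212]
ft_force: [-0.1, 0.9, -0.6]
opening: 0.598
t: 1.35
eef_pos: [488.6, 185.6, 269.6]
tcp_rot: [-1.572, 0.0, -0.212]
ft_force: [0.2, -0.6, -0.3]
opening: 0.602
t 1.35 shift [-1.1 -0.4  2.2] rot [ 0.1 -0.6 -0. ] F [ 0.2 -0.6 -0.3] q [ 0.24  0.29  1.73 -0.    1.12  0.45] [488.6 185.6 269.6] [-1.5718e+00  3.0000e-04 -2.1150e-01] 0.6016408356241076
```

View pics/w1.png

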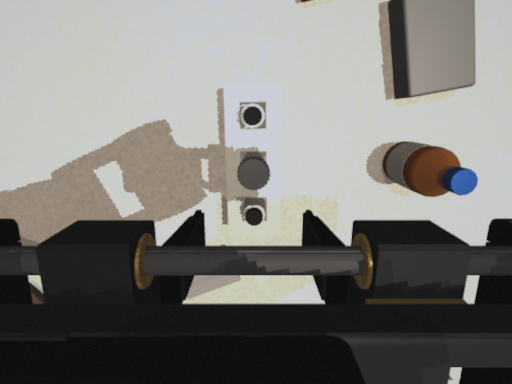

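```bash
python3 - <<'E'
from h import *
p,d,P,T,*_=load("w1"); X=P.reshape(-1,3)
print(T.round(3))
m=(abs(X[:,2]-121)<5)&(X[:,1]>150)&(X[:,1]<225)&(X[:,0]>450)&(X[:,0]<530)
print(m.sum(),X[m].mean(0),X[m].min(0),X[m].max(0))
m2=(abs(X[:,2]-52)<3); r=cv2.minAreaRect(X[m2][:,:2].astype(np.float32)); print(r)
print(np.nanmin(X[:,2]))
E
```

```text
[[ 9.78000e-01 -2.04000e-01 -5.00000e-02  5.02188e+02]
 [-2.10000e-01 -9.50000e-01 -2.31000e-01  2.50733e+02]
 [-1.00000e-03  2.37000e-01 -9.72000e-01  4.38896e+02]
 [ 0.00000e+00  0.00000e+00  0.00000e+00  1.00000e+00]]
806 [489.37284513 189.93521797 119.98873751] [472.54818071 172.26199809 116.33419338] [506.83192388 206.35081774 122.65189951]
((575.0447387695312, 172.24459838867188), (196.0878448486328, 244.72665405273438), 78.70085906982422)
-4.4384071913095795
```

```bash
python3 -c "
from h import *
print(ray('scene0',232.5,213.5,98),ray('side0',150+372/2.927,140+84/2.927,98))"; python3 go.py 589 -176 250 -20
```

```text
[ 592.85784785 -178.71338741   98.        ] [ 587.68175849 -182.181746     98.        ]
t 1.4 shift [ 174.1   19.9 -333.2] rot [ 0.1  8.  -0. ] F [-0.3  0.7  0.4] q [ 0.24  0.29  1.73 -0.    1.12  0.45] [488.3 186.2 269.6] [-1.5718e+00  3.0000e-04 -2.1020e-01] 0.5993052334997264
```

```bash
python3 -m crank '[[20,2,-43,0,1,0],[40,4,-86,0,2,0],[60,6,-129,0,3,0],[80,8,-172,0,4,0],[100,10,-200,0,5,0]]'; python3 go.py 589 -176 250 -20
```

```text
t: 1.9
eef_pos: [544.2, -31.2, 259.7]
tcp_rot: [-1.572, 0.0, -0.295]
ft_force: [0.5, 0.4, -0.3]
opening: 0.598
t 1.9 shift [  85.     9.8 -125.5] rot [ 0.1  3.1 -0. ] F [ 0.5  0.4 -0.3] q [-0.18  0.33  1.7  -0.    1.11  0.12] [544.2 -31.2 259.7] [-1.5719e+00  4.0000e-04 -2.9540e-01] 0.5983680930498724
```

```bash
python3 -m crank '[[28,3,-42,0,1,0],[56,6,-84,0,2,0],[85,10,-125,0,3,0],[85,10,-125,0,3,0],[85,10,-125,0,3,0]]'; python3 go.py 589 -176 250 -20;python3 -c "
from h import *
snap('wrist','w2')
p=load('w2')[0];cv2.imwrite('pics/w2z.png',cv2.resize(p[60:260,150:350],None,fx=3,fy=3,interpolation=cv2.INTER_CUBIC))"
```

```text
t: 2.4
eef_pos: [589.1, -175.0, 249.0]
tcp_rot: [-1.572, 0.002, -0.347]
ft_force: [0.3, 0.2, 0.5]
opening: 0.599
t 2.4 shift [ 0.2 -1.  -1. ] rot [ 0.   0.1 -0.1] F [0.3 0.2 0.5] q [-0.4   0.45  1.54 -0.    1.16 -0.05] [ 589.1 -175.   249. ] [-1.5716  0.0019 -0.3465] 0.5993590445233128
```

View pics/w2.png

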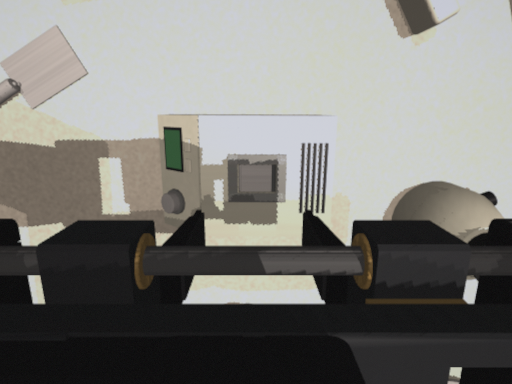

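View pics/w2z.png

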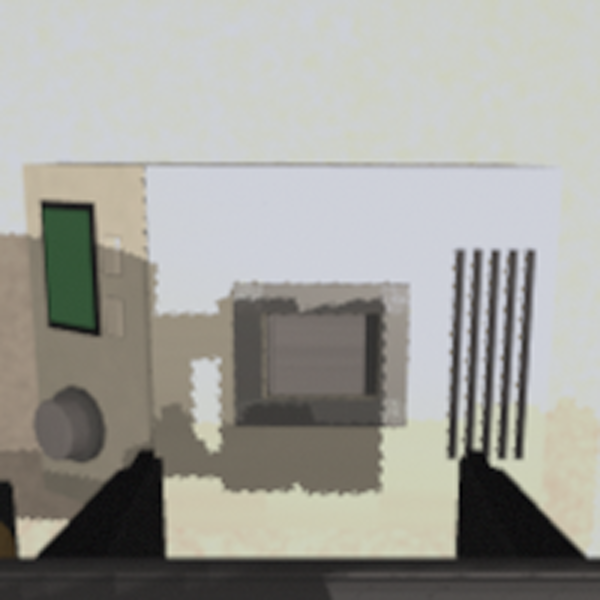

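```bash
python3 - <<'E'
from h import *
p,d,P,T,f,cx,cy=load("w2"); X=P.reshape(-1,3)
z2=lambda a,b:(150+(a+.5)/3-.5,60+(b+.5)/3-.5)
c=[ray("w2",*z2(a,b),100) for a,b in [(233,283),(408,283),(408,425),(233,425)]]; print(np.round(c,1)); 
o=[ray("w2",*z2(a,b),100) for a,b in [(264,312),(382,312),(382,397),(264,397)]]; print(np.round(o,1))
for a,b in [(250,355),(320,355),(372,355),(395,355),(320,295),(320,410),(200,200),(420,350)]:
    u,v=map(int,z2(a,b)); print(a,b,P[v,u].round(1))
m=(abs(X[:,2]-100)<2.5); m=m&(X[:,1]<-80)&(X[:,0]>480)&(X[:,0]<720)
r=cv2.minAreaRect(X[m][:,:2].astype(np.float32)); print(r,cv2.boxPoints(r)); yaw=np.radians(r[2]-90);
for yaw in [np.radians(-20),yaw]:
  ex=np.array([np.cos(yaw),np.sin(yaw)])
  for q in (c,o):
    mid=np.mean(q,0)[:2]; print(mid, mid-5.5*ex)
ey=np.array([-ex[1],ex[0]])
A=X[m][:,:2]@np.c_[ex,ey]; print(np.percentile(A,[0,.5,1,50,99,99.5,100],axis=0))
for n,q in(("c",c),("o",o)):
    print(n,(np.array(q)[:,:2]@np.c_[ex,ey]).round(1))
E
```

```text
[[ 571.7 -142.1  100. ]
 [ 628.3 -162.6  100. ]
 [ 612.2 -210.8  100. ]
 [ 553.5 -189.6  100. ]]
[[ 578.2 -155.2  100. ]
 [ 616.7 -169.1  100. ]
 [ 606.8 -197.9  100. ]
 [ 567.5 -183.7  100. ]]
250 355 [ 568.2 -167.8   99.9]
320 355 [ 590.8 -176.7   96.6]
372 355 [ 607.8 -182.6   97.7]
395 355 [ 615.7 -185.1   99.2]
320 295 [ 598.1 -156.1  100. ]
320 410 [ 584.3 -194.6   99.2]
200 200 [ 571.  -111.7   99.1]
420 350 [ 624.3 -186.    98.8]
((599.4156494140625, -179.25155639648438), (129.4630889892578, 145.54661560058594), 70.1661148071289) [[ 508.9962   -215.45166 ]
 [ 645.909    -264.8348  ]
 [ 689.8351   -143.05145 ]
 [ 552.9223    -93.668304]]
[ 591.42992808 -176.26678177] [ 586.26161866 -174.38567099]
[ 592.2990442  -176.45002684] [ 587.13073478 -174.56891605]
[ 591.42992808 -176.26678177] [ 586.25618658 -174.40066309]
[ 592.2990442  -176.45002684] [ 587.1253027  -174.58390816]
[[551.90418125 -29.97164416]
 [554.16066134 -29.25358161]
 [555.12542111 -28.22518046]
 [625.40139193  43.52312863]
 [695.78380005  98.4874238 ]
 [696.48549522  99.43876087]
 [697.45078391  99.49145803]]
c [[586.   60.3]
 [646.2  60.3]
 [647.4   9.4]
 [585.    9.4]]
o [[596.5  50.2]
 [637.4  50.2]
 [638.   19.8]
 [596.2  19.8]]
```

```bash
python3 go.py 489.5 189.5 200 -11.5
```

```text
t 2.45 shift [-216.7   49.5  308.4] rot [ 0.  -8.3 -0.1] F [-0.5  0.5  0.7] q [-0.39  0.44  1.54 -0.    1.16 -0.05] [ 589.  -174.   249.4] [-1.5715e+00  1.5000e-03 -3.4560e-01] 0.5969797490939531
```

```bash
python3 -m crank '[[-28,6,40,0,-1,0],[-56,12,80,0,-2,0],[-84,18,120,0,-3,0],[-112,24,160,0,-4,0],[-140,32,200,0,-5,0]]'; python3 go.py 489.5 189.5 150 -11.5
```

```text
t: 2.95
eef_pos: [523.3, 65.2, 218.0]
tcp_rot: [-1.571, 0.001, -0.254]
ft_force: [1.0, 0.3, -0.0]
opening: 0.599
t 2.95 shift [-63.9  68.  111.8] rot [ 0.  -3.1 -0. ] F [ 1.   0.3 -0. ] q [-0.    0.35  1.79  0.    1.    0.25] [523.3  65.2 218. ] [-1.5709e+00  5.0000e-04 -2.5440e-01] 0.5994041882224374
```

```bash
python3 -m crank '[[-22,18,40,0,-1,0],[-44,36,80,0,-2,0],[-64,60,112,0,-3,0],[-64,68,112,0,-3,0],[-64,68,112,0,-3,0]]';python3 -m crank '[[0,0,0,0,0,0]]'; python3 go.py 489.5 189.5 91 -11.5
```

```text
t: 3.45
eef_pos: [487.7, 191.5, 149.6]
tcp_rot: [-1.572, 0.002, -0.197]
ft_force: [0.7, 0.2, -0.5]
opening: 0.598
t: 3.55
eef_pos: [487.7, 191.7, 150.3]
tcp_rot: [-1.571, 0.001, -0.196]
ft_force: [0.3, 0.1, 0.0]
opening: 0.599
t 3.55 shift [ 2.3 59.3 -1.8] rot [ 0.   0.3 -0.1] F [0.3 0.1 0. ] q [0.25 0.43 1.88 0.   0.84 0.44] [487.7 191.7 150.3] [-1.5713e+00  1.2000e-03 -1.9630e-01] 0.599400443190657
```

```bash
python3 -m crank '[[2,12,-2,0,0,0],[2.3,26,-2,0,0,0],[2.3,40,-2,0,0,0],[2.3,52,-2,0,0,0],[2.3,59.3,-2,0,0,0]]';python3 -m crank '[[0,0,0,0,0,0]]'; python3 go.py 489.5 189.5 91 -11.5;python3 -c "
from h import *
snap('wrist','w3')"
```

```text
t: 4.05
eef_pos: [489.5, 188.6, 90.1]
tcp_rot: [-1.571, 0.002, -0.197]
ft_force: [0.8, -0.0, 0.4]
opening: 0.6
t: 4.15
eef_pos: [489.4, 188.2, 89.3]
tcp_rot: [-1.572, 0.003, -0.198]
ft_force: [0.5, 0.6, 0.1]
opening: 0.601
t 4.15 shift [-0.2 -1.7  1.3] rot [ 0.1  0.2 -0.2] F [0.5 0.6 0.1] q [0.24 0.52 1.93 0.   0.69 0.44] [489.4 188.2  89.3] [-1.572   0.0028 -0.1979] 0.6013412586746709
```

View pics/w3.png

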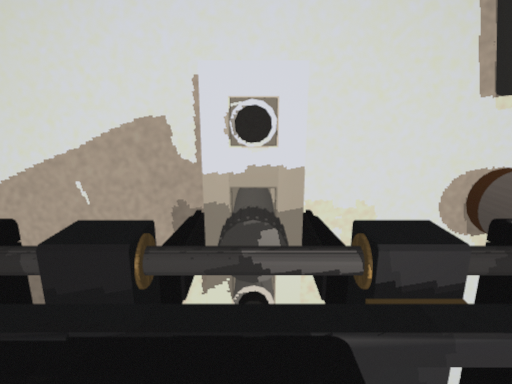

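```bash
python3 -m crank '[[0,-1.5,1,0,0,0],[0,-1.5,1,0,0,0]]'; python3 -m crank '[[0,0,0,0,0,0],[0,0,0,0,0,0],[0,0,0,0,0,0],[0,0,0,0,0,0],[0,0,0,0,0,0]]' 0; python3 go.py 489.5 189.5 91 -11.5
```

```text
t: 4.4
eef_pos: [490.2, 189.3, 91.8]
tcp_rot: [-1.571, 0.001, -0.198]
ft_force: [0.2, 0.1, -0.3]
opening: 0.6
t: 4.9
eef_pos: [490.2, 189.3, 91.9]
tcp_rot: [-1.571, 0.001, -0.198]
ft_force: [-0.4, -0.5, 2.1]
opening: 0.351
t 4.9 shift [-0.7  0.9  0. ] rot [ 0.   0.2 -0.1] F [-0.4 -0.5  2.1] q [0.24 0.52 1.93 0.   0.7  0.44] [490.2 189.3  91.9] [-1.5713e+00  1.1000e-03 -1.9780e-01] 0.3513235091317229
```

```bash
python3 -m crank '[[0,-15,0,0,0,0],[0,-40,0,0,0,0],[0,-75,0,0,0,0],[0,-110,0,0,0,0],[0,-140,0,0,0,0]]'; python3 -m crank '[[0,0,0,0,0,0],[0,0,0,0,0,0]]'; python3 go.py 587 -175 230 -20; python3 -c "
from h import *
snap('side','s2'); p=load('s2')[0]
cv2.imwrite('pics/s2z.png',cv2.resize(p[60:340,150:400],None,fx=2,fy=2,interpolation=cv2.INTER_CUBIC))
snap('wrist','w4')"
```

```text
t: 5.4
eef_pos: [490.3, 189.4, 233.6]
tcp_rot: [-1.571, 0.001, -0.198]
ft_force: [0.3, -0.4, -1.0]
opening: 0.354
t: 5.6
eef_pos: [490.1, 189.3, 233.6]
tcp_rot: [-1.571, 0.0, -0.198]
ft_force: [0.2, -0.1, -1.3]
opening: 0.352
t 5.6 shift [ 166.6    3.6 -338.2] rot [-0.   8.7 -0. ] F [ 0.2 -0.1 -1.3] q [0.24 0.33 1.78 0.   1.04 0.44] [490.1 189.3 233.6] [-1.5708e+00  1.0000e-04 -1.9780e-01] 0.35176974370545794
```

View pics/s2z.png

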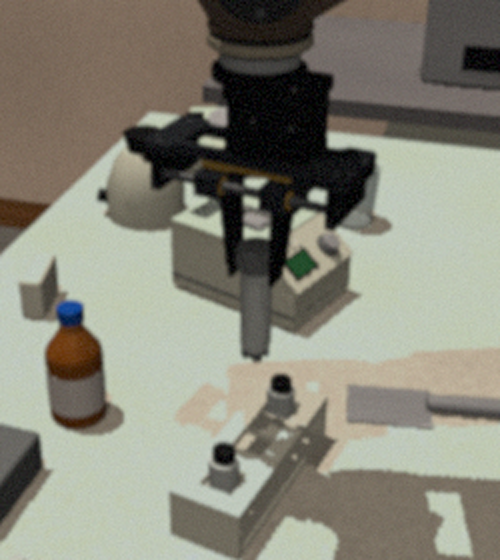

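View pics/w4.png

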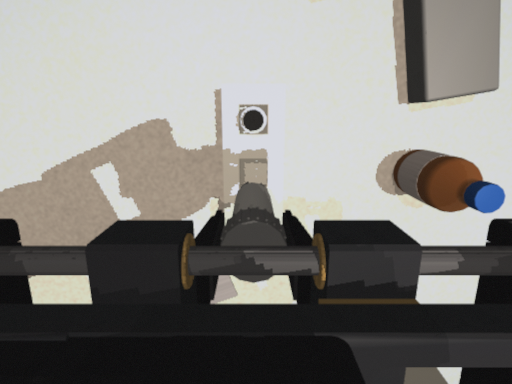

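```bash
cat > tube.py <<'E'
from h import *
import sys
from scipy.spatial.transform import Rotation as R
from scipy.optimize import least_squares
def fit(tag,pos,rot,rad=14,lo=30,hi=95):
    p,d,P,*_=load(tag); X=(P.reshape(-1,3)-pos)@R.from_euler('xyz',rot).as_matrix()
    m=(abs(X[:,0])<22)&(X[:,2]>-5)&(X[:,2]<22)&(X[:,1]>lo-19)&(X[:,1]<hi-19)
    Y=X[m]
    g=lambda q:np.hypot(Y[:,0]-q[0]-q[1]*(Y[:,1]-25),Y[:,2]-q[2]-q[3]*(Y[:,1]-25))-rad
    s=least_squares(g,[0,0,0,0],loss='soft_l1'); return m.sum(),s.x.round(3),np.abs(s.fun).mean()
E
python3 - <<'E'
from tube import *
from cell import env
s=env.state(); print(fit('w4',s['eef_pos'],s['tcp_rot'])); print(fit('w4',s['eef_pos'],s['tcp_rot'],17,-10,10))
E
```

```text
(np.int64(729), array([-0.403, -0.004, -0.678,  0.003]), np.float64(0.1576918480821448))
(np.int64(2112), array([-6.0000e-02,  3.0000e-03,  1.4601e+01,  3.4400e-01]), np.float64(2.8102175652300807))
```

```bash
python3 -m crank '[[20,0,-40,0,1,0],[40,0,-80,0,2,0],[60,0,-120,0,3,0],[80,0,-160,0,4,0],[100,0,-203,0,5,0]]'; python3 go.py 587.7 -174.4 220 -19.9
```

```text
t: 6.2
eef_pos: [547.7, -31.1, 230.8]
tcp_rot: [-1.572, 0.005, -0.286]
ft_force: [1.1, 0.8, -1.1]
opening: 0.349
t 6.2 shift [  78.8   10.6 -126.2] rot [ 0.1  3.5 -0.3] F [ 1.1  0.8 -1.1] q [-0.18  0.37  1.72 -0.    1.06  0.11] [547.7 -31.1 230.8] [-1.5723  0.0049 -0.2856] 0.34920668621043005
```

```bash
python3 -m crank '[[24,2,-38,0,1,0],[48,4,-76,0,2,0],[68,6,-108,0,3,0],[78.8,9,-126.2,0,3.5,0],[78.8,10,-126.2,0,3.5,-0.3]]'; python3 -m crank '[[0,0,0,0,0,0],[0,0,0,0,0,0]]'; python3 go.py 587.7 -174.4 190 -19.9;python3 -c "
from h import *
snap('wrist','w5');snap('side','s5'); snap('scene','c5')
a=load('s5')[0][100:260,180:380];b=load('c5')[0][130:290,140:340]
cv2.imwrite('pics/sc5.png',cv2.resize(np.hstack([a,b]),None,fx=2,fy=2,interpolation=cv2.INTER_CUBIC))"
```

```text
t: 6.7
eef_pos: [587.6, -176.4, 218.5]
tcp_rot: [-1.572, 0.002, -0.349]
ft_force: [-0.1, 0.4, -2.3]
opening: 0.352
t: 6.9
eef_pos: [587.2, -175.3, 217.8]
tcp_rot: [-1.572, 0.004, -0.348]
ft_force: [-0.3, 0.7, -0.6]
opening: 0.348
t 6.9 shift [ 0.3 27.8  1.1] rot [ 0.1 -0.1 -0.2] F [-0.3  0.7 -0.6] q [-0.4   0.47  1.58 -0.    1.09 -0.05] [ 587.2 -175.3  217.8] [-1.5722  0.0036 -0.3484] 0.3476137874258933
```

View pics/w5.png

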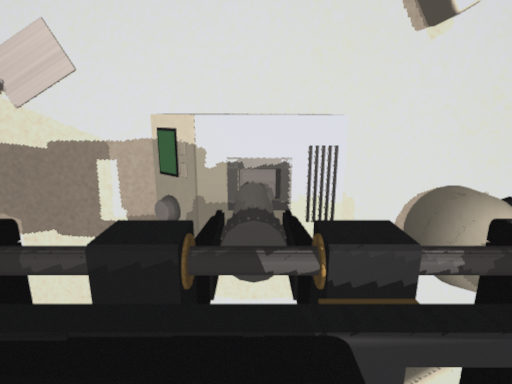

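View pics/sc5.png

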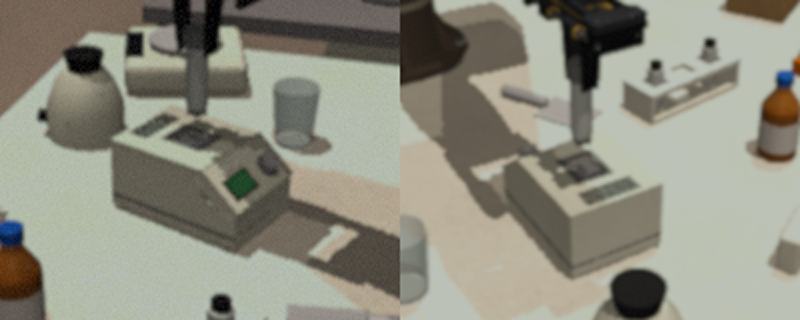

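```bash
python3 - <<'E'
from tube import *
from cell import env
s=env.state(); print(s['eef_pos'],s['tcp_rot']); print(fit('w5',s['eef_pos'],s['tcp_rot']))
p,d,P,T,f,cx,cy=load('w5')
y=np.radians(-19.85); ex=np.array([np.cos(y),np.sin(y)]);ey=np.array([-ex[1],ex[0]])
im=cv2.resize(p[140:240,200:320],None,fx=5,fy=5,interpolation=cv2.INTER_CUBIC)
for z,col in((100,(0,0,255)),):
  pts=[]
  for a,b in[(-15,-15),(-15,15),(26,15),(26,-15)]:
    w=np.r_[np.array([587.1,-174.9])+a*ex+b*ey,z]; c=T[:3,:3].T@(w-T[:3,3]); pts.append([((c[0]/c[2]*f+cx)-200+.5)*5,((c[1]/c[2]*f+cy)-140+.5)*5])
  print(np.array(pts)/5+[200,140]); cv2.polylines(im,[np.int32(pts)],True,col,1)
cv2.imwrite('pics/w5z.png',im)
E
```

```text
[ 587.55961023 -175.41287952  218.6848065 ] [-1.57242309  0.00192236 -0.34800904]
(np.int64(748), array([-1.009, -0.006, -0.871,  0.002]), np.float64(0.15008853401708228))
[[238.99521896 199.52963797]
 [238.56526649 168.85887328]
 [282.11408215 168.79165964]
 [281.50410817 199.48237813]]
```

View pics/w5z.png

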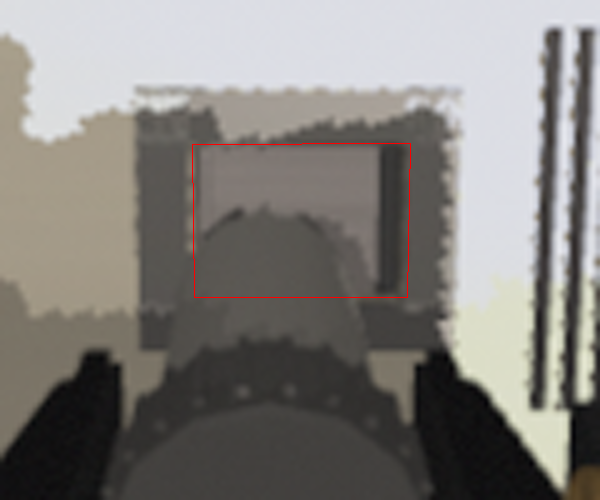

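```bash
python3 -m crank '[[0.6,8,1,0,0,0],[0.6,16,1,0,0,0],[0.6,24,1,0,0,-0.1],[0.6,28,1,0,0,-0.1],[0.6,28,1,0,0,-0.1]]'; python3 go.py 588 -174.4 175 -19.9
```

```text
t: 7.55
eef_pos: [588.1, -174.6, 189.8]
tcp_rot: [-1.572, 0.002, -0.348]
ft_force: [0.0, 0.3, -0.9]
opening: 0.348
t 7.55 shift [-0.1 14.8  0.2] rot [ 0.1 -0.  -0.1] F [ 0.   0.3 -0.9] q [-0.4   0.5   1.62 -0.    1.03 -0.05] [ 588.1 -174.6  189.8] [-1.5723  0.0017 -0.3481] 0.34839485925495434
```

```bash
python3 -m crank '[[0,3,0,0,0,0],[0,6,0,0,0,0],[0,9,0,0,0,0],[0,12,0,0,0,0],[0,15,0,0,0,0]]'; python3 go.py 588 -174.4 160 -19.9; python3 -m crank '[[0,2,0,0,0,0],[0,4,0,0,0,0],[0,6,0,0,0,0],[0,8,0,0,0,0]]'; python3 go.py 588 -174.4 150 -19.9;
```

```text
t: 8.05
eef_pos: [588.6, -174.8, 175.1]
tcp_rot: [-1.572, -0.0, -0.348]
ft_force: [0.2, -0.3, 6.1]
opening: 0.352
t 8.05 shift [-0.7 15.1  0.2] rot [ 0.1 -0.   0. ] F [ 0.2 -0.3  6.1] q [-0.4   0.52  1.63 -0.    0.99 -0.05] [ 588.6 -174.8  175.1] [-1.5725e+00 -1.0000e-04 -3.4810e-01] 0.351991100662533
t: 8.45
eef_pos: [588.4, -174.8, 167.3]
tcp_rot: [-1.572, 0.0, -0.348]
ft_force: [-1.6, 0.1, 5.2]
opening: 0.351
t 8.45 shift [-0.5 17.3  0.2] rot [ 0.1 -0.  -0. ] F [-1.6  0.1  5.2] q [-0.4   0.52  1.64 -0.    0.98 -0.05] [ 588.4 -174.8  167.3] [-1.5724  0.     -0.348 ] 0.3508652814097464
```

```bash
python3 -m crank '[[-0.4,2,0,0,0,0],[-0.4,4,0.2,0,0,0],[-0.4,6,0.2,0,0,0],[-0.4,8,0.2,0,0,0],[-0.4,10,0.2,0,0,0]]'; python3 go.py 588 -174.4 150 -19.9; python3 -m crank '[[0,2,0,0,0,0],[0,4,0,0,0,0],[0,6,0,0,0,0],[0,8,0,0,0,0]]'; python3 go.py 588 -174.4 130 -19.9;
```

```text
t: 8.95
eef_pos: [587.9, -174.4, 157.0]
tcp_rot: [-1.572, 0.001, -0.348]
ft_force: [-2.0, 0.7, 2.3]
opening: 0.348
t 8.95 shift [0.1 7.  0. ] rot [ 0.1 -0.  -0. ] F [-2.   0.7  2.3] q [-0.4   0.54  1.65 -0.    0.96 -0.05] [ 587.9 -174.4  157. ] [-1.5724e+00  6.0000e-04 -3.4800e-01] 0.34831768825573134
t: 9.35
eef_pos: [587.8, -174.4, 148.7]
tcp_rot: [-1.572, 0.001, -0.348]
ft_force: [-2.5, 0.4, 1.6]
opening: 0.354
t 9.35 shift [ 0.2 18.7  0.1] rot [ 0.1 -0.  -0.1] F [-2.5  0.4  1.6] q [-0.4   0.54  1.66 -0.    0.94 -0.05] [ 587.8 -174.4  148.7] [-1.5724e+00  9.0000e-04 -3.4800e-01] 0.35398095847462313
```

```bash
python3 -m crank '[[0,2,0,0,0,0],[0,4,0,0,0,0],[0,6,0,0,0,0],[0,8,0,0,0,0],[0,10,0,0,0,0]]'; python3 go.py 588 -174.4 115 -19.9
```

```text
t: 9.85
eef_pos: [587.7, -174.3, 138.4]
tcp_rot: [-1.572, 0.001, -0.348]
ft_force: [-2.8, 0.9, 2.1]
opening: 0.354
t 9.85 shift [ 0.3 23.4  0.1] rot [ 0.1 -0.  -0.1] F [-2.8  0.9  2.1] q [-0.4   0.56  1.67 -0.    0.92 -0.05] [ 587.7 -174.3  138.4] [-1.5724e+00  1.2000e-03 -3.4810e-01] 0.35435024005861326
```

```bash
python3 -m crank '[[0,1.5,0,0,0,0],[0,3,0,0,0,0],[0,4.5,0,0,0,0],[0,6,0,0,0,0]]'; python3 go.py 588 -174.4 115 -19.9
```

```text
t: 10.25
eef_pos: [587.7, -174.3, 132.4]
tcp_rot: [-1.572, 0.001, -0.348]
ft_force: [-2.6, 1.0, 1.7]
opening: 0.351
t 10.25 shift [ 0.3 17.4  0.1] rot [ 0.1 -0.  -0.1] F [-2.6  1.   1.7] q [-0.4   0.56  1.67 -0.    0.9  -0.05] [ 587.7 -174.3  132.4] [-1.5723e+00  1.2000e-03 -3.4810e-01] 0.35101398564686725
```

```bash
python3 -m crank '[[0,1.5,0,0,0,0],[0,3,0,0,0,0],[0,4.5,0,0,0,0],[0,6,0,0,0,0]]'; python3 go.py 588 -174.4 115 -19.9
```

```text
t: 10.65
eef_pos: [587.6, -174.3, 126.1]
tcp_rot: [-1.572, 0.001, -0.348]
ft_force: [-2.2, 0.7, 0.8]
opening: 0.352
t 10.65 shift [ 0.4 11.1  0.1] rot [ 0.1 -0.  -0.1] F [-2.2  0.7  0.8] q [-0.4   0.57  1.68 -0.    0.89 -0.05] [ 587.6 -174.3  126.1] [-1.5724e+00  1.4000e-03 -3.4800e-01] 0.35243206106911495
```

```bash
python3 -m crank '[[0,2,0,0,0,0],[0,4,0,0,0,0],[0,6,0,0,0,0],[0,8,0,0,0,0]]'; python3 go.py 588 -174.4 115 -19.9
```

```text
t: 11.05
eef_pos: [587.8, -174.4, 118.1]
tcp_rot: [-1.572, 0.001, -0.348]
ft_force: [-0.7, 0.7, 1.2]
opening: 0.35
t 11.05 shift [0.2 3.1 0.1] rot [ 0.1 -0.  -0. ] F [-0.7  0.7  1.2] q [-0.4   0.58  1.69 -0.    0.87 -0.05] [ 587.8 -174.4  118.1] [-1.5724e+00  9.0000e-04 -3.4810e-01] 0.35044245550171355
```

```bash
python3 -m crank '[[0,0.5,0,0,0,0],[0,1,0,0,0,0]]'; python3 go.py 588 -174.4 115 -19.9
```

```text
t: 11.25
eef_pos: [587.8, -174.4, 117.0]
tcp_rot: [-1.572, 0.001, -0.348]
ft_force: [-1.2, 1.6, 0.5]
opening: 0.351
t 11.25 shift [0.2 2.  0.1] rot [ 0.1 -0.  -0.1] F [-1.2  1.6  0.5] q [-0.4   0.58  1.69 -0.    0.87 -0.05] [ 587.8 -174.4  117. ] [-1.5724e+00  9.0000e-04 -3.4800e-01] 0.35134971234863643
```

```bash
python3 -m crank '[[0,0.5,0,0,0,0],[0,1,0,0,0,0]]'; python3 go.py 588 -174.4 115 -19.9
```

```text
t: 11.45
eef_pos: [587.9, -174.4, 116.0]
tcp_rot: [-1.572, 0.001, -0.348]
ft_force: [-1.3, 1.8, 0.9]
opening: 0.352
t 11.45 shift [0.1 1.  0.1] rot [ 0.1 -0.  -0. ] F [-1.3  1.8  0.9] q [-0.4   0.58  1.69 -0.    0.87 -0.05] [ 587.9 -174.4  116. ] [-1.5724e+00  8.0000e-04 -3.4800e-01] 0.3523246517312854
```

```bash
python3 -m crank '[[0,0.5,0,0,0,0],[0,0.7,0,0,0,0]]'
```

```text
t: 11.65
eef_pos: [587.9, -174.4, 115.3]
tcp_rot: [-1.572, 0.001, -0.348]
ft_force: [-2.9, 1.2, 1.8]
opening: 0.352
```

```bash
python3 -m crank '[[0,0.3,0,0,0,0],[0,0.6,0,0,0,0]]'
```

```text
t: 11.85
eef_pos: [587.9, -174.5, 114.8]
tcp_rot: [-1.572, 0.001, -0.348]
ft_force: [-2.9, 0.8, 4.4]
opening: 0.352
```

```bash
python3 -m crank '[[0,0.3,0,0,0,0],[0,0.6,0,0,0,0]]'
```

```text
t: 12.05
eef_pos: [588.0, -174.5, 114.7]
tcp_rot: [-1.572, 0.0, -0.348]
ft_force: [-3.7, -0.0, 8.0]
opening: 0.348
```

```bash
cat > ok.py <<'E'
import sys,numpy as np
from cell import env
s=env.state(); f=s['ft_force']; z=s['eef_pos'][2]; m=s['moment']
print(s['t'],s['eef_pos'].round(1),'yaw',np.degrees(s['tcp_rot'][2]).round(1),f.round(1),'M',m.round(2))
sys.exit(0 if z>float(sys.argv[1]) and 2<f[2]<14 and np.hypot(f[0],f[1])<8 else 1)
E
python3 ok.py 114.2 && python3 -m crank '[[0,0.4,0,0,2,0],[0,0.5,0,0,4,0]]' && python3 ok.py 114.2
```

```text
12.05 [ 588.  -174.5  114.7] yaw -19.9 [-3.7 -0.   8. ] M [0.19 0.96 0.03]
t: 12.25
eef_pos: [588.0, -174.4, 114.6]
tcp_rot: [-1.572, -0.0, -0.419]
ft_force: [-3.4, 2.1, 6.8]
opening: 0.353
12.25 [ 588.  -174.4  114.6] yaw -24.0 [-3.4  2.1  6.8] M [0.38 0.88 0.07]
```

```bash
python3 -m crank '[[0,0.4,0,0,2,0],[0,0.5,0,0,4,0]]' >/dev/null && python3 ok.py 114.2 && python3 -m crank '[[0,0.4,0,0,2,0],[0,0.5,0,0,4,0]]' >/dev/null && python3 ok.py 114.2 && python3 -m crank '[[0,0.4,0,0,2,0],[0,0.5,0,0,4,0]]' >/dev/null && python3 ok.py 114.2
```

```text
12.45 [ 588.  -174.3  114.6] yaw -28.1 [-2.5  2.3  6. ] M [0.4  0.85 0.06]
12.65 [ 588.1 -174.2  114.3] yaw -32.2 [-1.6  1.3  1.1] M [ 0.06  0.4  -0.01]
```

```bash
python3 -m crank '[[0,0.5,0,0,0,0],[0,0.8,0,0,0,0]]' >/dev/null ; python3 ok.py 114.2
```

```text
12.85 [ 588.1 -174.2  113.4] yaw -32.1 [-3.   0.4  1.3] M [0.01 0.58 0.01]
```

```bash
python3 -m crank '[[0,0.6,0,0,0,0],[0,1.2,0,0,0,0]]' >/dev/null ; python3 ok.py 90; python3 -m crank '[[0,0.6,0,0,0,0],[0,1.2,0,0,0,0]]' >/dev/null ; python3 ok.py 90
```

```text
13.05 [ 588.1 -174.3  112.1] yaw -32.1 [-1.2  0.7  0.8] M [-0.03  0.5   0.05]
13.25 [ 588.1 -174.3  110.8] yaw -32.1 [-1.5  1.2  1. ] M [-0.01  0.55  0.01]
```

```bash
python3 -m crank '[[0,0.8,0,0,0,0],[0,1.6,0,0,0,0],[0,2.4,0,0,0,0]]' >/dev/null ; python3 ok.py 90; python3 -m crank '[[0,0.4,0,0,0,0],[0,0.8,0,0,0,0]]' >/dev/null ; python3 ok.py 90
```

```text
13.55 [ 588.1 -174.3  108.3] yaw -32.1 [-1.7 -0.2  1.8] M [ 0.01  0.51 -0.05]
13.75 [ 588.1 -174.3  107.4] yaw -32.1 [-2.1  0.4  1.6] M [0.   0.5  0.01]
```

```bash
python3 -m crank '[[0,0.3,0,0,0,0],[0,0.6,0,0,0,0]]' >/dev/null ; python3 ok.py 90
```

```text
13.95 [ 588.1 -174.3  106.9] yaw -32.1 [-2.   0.3  4.9] M [0.01 0.71 0.01]
```

```bash
python3 -m crank '[[0,0.3,0,0,0,0],[0,0.6,0,0,0,0]]' >/dev/null ; python3 ok.py 90;
```

```text
14.15 [ 588.2 -174.4  106.9] yaw -32.1 [-3.8  1.4  9.4] M [ 0.25  0.93 -0.03]
```

```bash
python3 -m crank '[[0,-0.2,0,0,0,0],[0,-0.2,0,0,0,0]]' >/dev/null ; python3 ok.py 90; python3 -m crank '[[0,0,0,0,0,0],[0,0,0,0,0,0],[0,0,0,0,0,0],[0,0,0,0,0,0]]' 0.6;  python3 ok.py 90
```

```text
14.35 [ 588.1 -174.3  107. ] yaw -32.1 [-2.3 -0.7  1.8] M [0.05 0.63 0.03]
t: 14.75
eef_pos: [588.3, -174.4, 107.0]
tcp_rot: [-1.572, -0.002, -0.56]
ft_force: [-0.4, 0.3, -0.7]
opening: 0.588
14.75 [ 588.3 -174.4  107. ] yaw -32.1 [-0.4  0.3 -0.7] M [-0.12  0.11 -0.05]
```

```bash
python3 -m crank '[[0,-10,0,0,0,0],[0,-30,0,0,0,0],[0,-60,0,0,0,0],[0,-100,0,0,0,0],[0,-140,0,0,0,0]]'; python3 -m crank '[[0,0,0,0,0,0],[0,0,0,0,0,0],[0,0,0,0,0,0]]'; python3 - <<'E'
from h import *
snap('wrist','w6');snap('side','s6'); snap('scene','c6')
a=load('s6')[0][100:260,180:380];b=load('c6')[0][130:290,140:340]
cv2.imwrite('pics/sc6.png',cv2.resize(np.hstack([a,b]),None,fx=2,fy=2,interpolation=cv2.INTER_CUBIC))
p,d,P,*_=load('w6');X=P.reshape(-1,3)
m=(X[:,2]>125)&(X[:,2]<160)&(abs(X[:,0]-587)<30)&(abs(X[:,1]+175)<30)
t=m&(X[:,2]>132)
print(m.sum(),np.percentile(X[m][:,2],[5,50,95]),X[t].mean(0),np.percentile(X[t],1,axis=0),np.percentile(X[t],99,axis=0))
y=X[t]; A=np.c_[y[:,:2]-y[:,:2].mean(0),np.ones(len(y))]; 
from scipy.optimize import least_squares
print(least_squares(lambda q:A@q-y[:,2],[0,0,136],loss='soft_l1').x)
m=(abs(X[:,2]-100)<1.5)&(abs(X[:,0]-587)<120)&(abs(X[:,1]+175)<100); print('deck',np.median(X[m][:,2]))
E
```

```text
t: 15.25
eef_pos: [588.0, -174.0, 249.1]
tcp_rot: [-1.572, -0.002, -0.56]
ft_force: [0.9, -0.4, -0.2]
opening: 0.599
t: 15.55
eef_pos: [587.5, -173.8, 248.2]
tcp_rot: [-1.572, -0.0, -0.56]
ft_force: [-0.3, -0.1, -0.7]
opening: 0.6
1045 [131.33984966 135.096262   136.20242772] [ 586.86985482 -173.51939369  135.09274147] [ 570.95318328 -189.54049604  132.2558371 ] [ 602.48449777 -158.03094364  136.60872748]
[ 2.44925068e-03 -6.75294992e-03  1.35133469e+02]
deck 99.41690906818721
```

View pics/sc6.png

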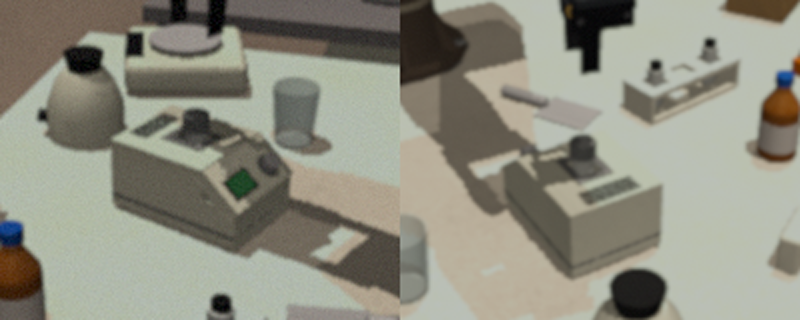

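View pics/w6.png

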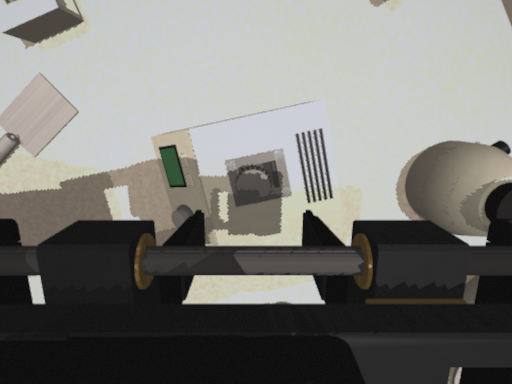

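```bash
python3 -c "
from cell import job;print(job.job_done())"
```

```text
the job is handed in; nothing more can be done
None
```

The mixing tube is in the drive well, fully home and released. I handed the job in at about 15.7 s of the 72 s allowed; it returned no verdict.

- **Pick and insertion:** I took the tube from the rack's middle hole by its cap. It went straight down through the guard flap with at most about 6 N of vertical push. The foot met the hub face at TCP z 114.8 mm.
- **Finding the angle:** I pressed at about 6–8 N and turned the tube in 4° steps. After about 12° the force fell to 1 N and the foot went in. I then pressed it down to a stop at TCP z 106.9 mm, a drop of 7.9 mm against 8 mm expected. The wrist force along z never read above about 9.4 N.
- **After release:** The cap's top measured 35.7 mm above the deck (36 mm is fully home). Its centre was about 1.4 mm from the well's axis, which is inside the 3 mm limit but close to the 2 mm calibration accuracy. The tilt was below 0.01 rad. The gripper was clear, at TCP z 248 mm, with the wrist force near zero.
- **Other objects:** The final pictures show the plain tubes, bottle and beaker apparently undisturbed; I checked this by eye only, without re-measuring their positions. I did not read the guard angle directly. No check failed.

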